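# Roll the model street flush

### The job

Push the little signal-box building across, off the road and up to the low kerb wall on the far side of the module, sliding it without lifting it. Then take the hand roller from its rack and roll it firmly along the whole road, so that all five road plates are pressed flush with the pavement; press them with the roller only, not with the fingers. Hang the roller back in its rack, handle up, and leave the building upright and square against the kerb wall and everything else where it is.

Things in the scene. Friction and masses are not known exactly. Their poses are not given: they have to be found in the camera images.
- board: fixed layout module, 270 x 310 mm (x by y), origin under its middle on the table; x points across the road away from the robot, y along the road to the robot's left. Pavement top 24 mm above the table. The road, 64 mm wide and 280 mm long, runs along y, centred at x = -60 mm, y = 0; pavement 43 mm wide on the near side, 98 mm on the far side, then the kerb wall; beyond it a track
- kerb (a point): middle of the top edge of the near face of the concrete kerb wall, 12 mm above the pavement; the wall runs along the module's y, full length, its near face at x = 70 mm in the module
- road_right (a point): centre of the road's end at the module's -y side (robot's right), at the height of the pavement
- road_left (a point): centre of the road's end at the module's +y side (robot's left), at the height of the pavement
- house_center (a point): loose model signal-box building, 64 (x) x 70 (y) mm in plan, 70 mm tall, gabled roof, 0.3 kg, standing on the road plates; the point is its centre, 35 mm above its underside; z up, x roughly across the road, y along it. Near and far walls are flat and upright from 6 to 48 mm above its underside, 31 mm from the centre (foot slab below: 32 mm)
- roller_handle (a point): hand roller hanging in its rack, 0.45 kg: free-turning rubber roll (50 mm diameter, 66 mm long, axle along x), steel yoke plate above it (92 x 74 x 8 mm), upright wooden handle 48 (x) x 28 (y) x 56 (z) mm on top. The point is the handle's centre: 28 mm below the handle's top, 28 mm above the yoke plate's top, 92 mm above the lowest point of the roll. z up; it rolls along its y
- rack: fixed plywood rack of the roller, left or right of the module: base 116 x 92 mm (x by y), two upright rails along x, 12 mm thick, centred at y = -35 and 35 mm (58 mm clear between), tops 68 mm above the table. The yoke plate lies on the rails, the roll hangs between, tool x along rack x; the handle's centre is then 104 mm above the table. Origin under its middle on the table
- wheel (a joint): turn of the rubber roll about its axle (rad), 0 at the start, either sign; it turns freely, 25 mm of rolling per rad
- house: the same building; origin at the centre of its underside
- roller: the same hand roller; origin at the lowest point of its roll, below the handle's centre
- bin: bystander: open grey bin of metal parts, 100 x 130 x 55 mm; origin under its middle
- glue: bystander: white glue bottle, 48 mm diameter, 130 mm tall; origin under its middle
- wagon: bystander: open goods wagon 36 x 110 x 44 mm standing on the track beyond the kerb wall; origin under its middle
- plate0 (a joint): how far road plate 0 is pressed in (m): 0 = standing 4 mm proud of the pavement, 0.004 = fully home, flush. Plates are 63 mm across and 54.5 mm along the road, one every 56 mm; this one is centred -112 mm along the module's y. A plate yields at about 7 N, stays where it is pressed and does not come up again
- plate1 (a joint): how far road plate 1 is pressed in (m): 0 = standing 4 mm proud of the pavement, 0.004 = fully home, flush. Plates are 63 mm across and 54.5 mm along the road, one every 56 mm; this one is centred -56 mm along the module's y. A plate yields at about 7 N, stays where it is pressed and does not come up again
- plate2 (a joint): how far road plate 2 is pressed in (m): 0 = standing 4 mm proud of the pavement, 0.004 = fully home, flush. Plates are 63 mm across and 54.5 mm along the road, one every 56 mm; this one is centred 0 mm along the module's y. A plate yields at about 7 N, stays where it is pressed and does not come up again
- plate3 (a joint): how far road plate 3 is pressed in (m): 0 = standing 4 mm proud of the pavement, 0.004 = fully home, flush. Plates are 63 mm across and 54.5 mm along the road, one every 56 mm; this one is centred 56 mm along the module's y. A plate yields at about 7 N, stays where it is pressed and does not come up again
- plate4 (a joint): how far road plate 4 is pressed in (m): 0 = standing 4 mm proud of the pavement, 0.004 = fully home, flush. Plates are 63 mm across and 54.5 mm along the road, one every 56 mm; this one is centred 112 mm along the module's y. A plate yields at about 7 N, stays where it is pressed and does not come up again

How it is judged:
On the way, in this order (a step that is already met when the one before it is completed fails the run):
1. the building has been slid off the road to within about 10 mm of the kerb wall (x of house_center in the frame of board between 0.028 and 0.05 m and y of house_center in the frame of board between -0.15 and 0.15 m and z of house_center in the frame of board below 0.066 m and angle between house_center's own z axis and vertical below 0.1 rad and angle between the y axis of house_center and the y axis of board, either way round below 0.2 rad), for 0.2 s.
2. the roller is lifted out of its rack (z of roller_handle in the frame of rack above 0.16 m), for 0.1 s.
3. the roller is rolled: its roll has turned 3 rad (75 mm of rolling) before all plates are down ((value of joint wheel above 3 rad or value of joint wheel below -3 rad)).
4. all five road plates are pressed to within 1.5 mm of flush (value of joint each of plate0, plate1, plate2, plate3, plate4 above 0.0025 m), for 0.2 s.
At the end, for the whole second after the job is handed in: All five plates within 1.5 mm of flush; the building upright on the far pavement, within 10 mm of the kerb wall and square to it within 0.2 rad; the roller hangs in its rack, yoke plate on both rails (within 35 mm of the middle along them, 12 mm across), handle up; all at rest (all of step 1 and all of step 4 and z of roller_handle in the frame of rack between 0.098 and 0.11 m and y of roller_handle in the frame of rack between -0.012 and 0.012 m and x of roller_handle in the frame of rack between -0.035 and 0.035 m and angle between roller_handle's own z axis and vertical below 0.1 rad and linear speed of each of house, roller below 0.02 m/s); the robot touches nothing.
It fails at once if the building is lifted off the module (more than 20 mm) or tipped over (z of house_center in the frame of board above 0.083 m or angle between house_center's own z axis and vertical above 0.6 rad).
It fails at once if a road plate is pressed with the fingers (contact force between the fingers and plate0 above 3 N or contact force between the fingers and plate1 above 3 N or contact force between the fingers and plate2 above 3 N or contact force between the fingers and plate3 above 3 N or contact force between the fingers and plate4 above 3 N).
It fails at once if the bin is knocked out of place (more than 30 mm) (distance of bin from where it was at the start of the episode above 0.03 m).
It fails at once if the glue bottle is knocked out of place (more than 30 mm) (distance of glue from where it was at the start of the episode above 0.03 m).
It fails at once if the wagon is knocked out of place (more than 30 mm) (distance of wagon from where it was at the start of the episode above 0.03 m).
It also fails if it takes over 67 s, if anything falls off the work surface, if the arm or the gripper's body presses on something with over 40 N, if the wrist force passes 120 N, or if a joint passes its speed limit or range.

### The arm

A 7-joint arm with a two-finger parallel gripper is mounted at the origin on the work surface. World frame = base frame: x ahead of the robot, y to its left, z up, the work surface at z = 0. Lengths are in m, angles in rad, forces in N, time in s.
With the tool pointing down it reaches from about 0.425 to 0.875 m from the base axis. Payload 8.4 kg.
Tool frame: the origin (TCP) lies midway between the tips of the shut fingers; the grasp point (between the pads) lies 19 mm behind it; z points along the fingers, y is the line along which they close (so a half turn about z gives the same grasp; the last joint's range is limited). The gripper opens to 85 mm and grips with 20 to 120 N. Pads are 22 mm wide; open, the fingers measure 114 mm over their backs; the gripper's body (76 mm by 85 mm) begins 54 mm behind the grasp point. The pads swing forward as they close: fully open they stand 13 mm farther back than shut.
Start: joints at [1.137, 0.333, 0.04, 1.465, -0.013, 1.343, -0.059], TCP at [0.214, -0.614, 0.231] pointing down, gripper open.
Joint ranges: [-2.58, 2.58], [-0.38, 2.09], [-1.3, 1.39], [0.25, 2.4], [-1.5, 4.64], [0.08, 2.09], [-2.65, 2.65]. Speed limits (rad/s): [2.22, 2.22, 2.79, 2.79, 3.14, 3.14, 3.14].

### API

Orientations are given as [roll, pitch, yaw] about the fixed x, y, z axes, in that order (R = Rz(yaw) Ry(pitch) Rx(roll)).
In Python, from bench import arm, eoat, solver, vision, job_done, monitor gives the robot as it stands. Calls block until the motion is done:
- arm.movep(position, orientation): joint-space move of the TCP to a pose.
- arm.servo_line(position, attitude=None, vel=0.15, contact_N=None): straight line of the TCP; attitude=None keeps the orientation; vel is the mean speed in m/s. With contact_N (N) it stops when the force on the tool has changed by that much, and returns True; else False.
- arm.movej(angles): joint-space move.
- eoat.set_gripper(opening, grip_force=None): finger opening in m; grip_force is the grip in N (None keeps the last); returns when the fingers have stopped.
- arm.sleep(seconds).
- solver.ik(position, orientation): joint angles nearest the present ones, or None.
- vision.read_camera(name): name is "side" or "top" or "wrist"; returns a dict with "color" (480x640x3 uint8, blue, green, red), "fov_y" (degrees; the focal length in pixels is half the picture's height over the tangent of half this angle, whatever the lens; pixels are square), "cx", "cy" (the principal point, pixels), "origin" and "orientation" of the camera in the world; the wrist camera has in their place "hand_eye" (4x4, takes a point from camera to tool coordinates, whose origin is the TCP and whose axes are the flange's). Camera axes: x right, y up, looking along -z (the intrinsics and any distortion apply to the point x, -y, -z); pixel columns grow to the right and rows downward; lengths in m; the calibration is good to about 2 mm. The wrist camera is an equidistant fisheye: a pixel r from the principal point sees the ray r / f radians off the axis. A picture is of the moment at which its call begins: read the wrist's pose just before it. There is no depth.
A pose or a line that the arm cannot do raises arm.PlanningError and nothing moves.
- job_done(): hands the job in; it is judged then, once.
Readings, each from a call of its own:
- monitor.get_t(): time.
- monitor.get_joint_pos(): joint angles.
- monitor.get_joint_velocities(): joint speeds.
- monitor.get_joint_torque(): joint torques, N m.
- monitor.get_position(): TCP position.
- monitor.get_tcp_rot(): TCP orientation.
- monitor.get_ft_force(): force on the tool from outside, world axes, zero at the start.
- monitor.get_torque(): the same for the moment, N m.
- monitor.get_width(): finger opening in m.
- monitor.get_finger_force(): force on a finger pad.
Only numpy, scipy, OpenCV 4.12 (cv2) and the standard library are available. Lean on these libraries where they do the work, as an engineer would, in place of code of your own. Each camera call takes 0.05 s, during which the arm holds its last target. There are 200 camera calls.

## Working session

There is one attempt and no reset: what is moved stays moved. The work goes in short steps, each a Python script; the robot and the scene stay as the last script left them, time stands still between calls to the robot, and variables do not carry over. Pictures are saved under pics/ and viewed, at most 10 in all, crops included, and the job is handed in when it is done.

```bash
mkdir -p pics; ls
python3 - <<'E'
from bench import arm,eoat,solver,vision,monitor
import cv2,pickle
d={}
for n in("side","top","wrist"):
    c=vision.read_camera(n);d[n]=c;cv2.imwrite(f"pics/{n}0.png",c["color"]);print(n,{k:v for k,v in c.items() if k!="color"})
pickle.dump(d,open("cams0.pkl","wb"))
print(monitor.get_t(),monitor.get_position(),monitor.get_tcp_rot())
E
```

```text
pics
side {'fov_y': 54.950710350882396, 'cx': 319.0528315043842, 'cy': 241.49539194689737, 'origin': array([0.25146217, 0.67969384, 0.66824713]), 'orientation': array([ 0.94268572, -0.0226489 , -2.65829834])}
top {'fov_y': 44.33524465171115, 'cx': 312.1253735876971, 'cy': 239.40245459905205, 'origin': array([ 0.53726352, -0.00523959,  1.44338214]), 'orientation': array([ 0.03304042, -0.00333912, -1.5932959 ])}
wrist {'fov_y': 65.70646984690485, 'cx': 318.3180681983037, 'cy': 231.5452631408156, 'hand_eye': array([[-5.10688744e-04,  9.59142857e-01,  2.82921755e-01,
         7.21138256e-02],
       [ 9.99998984e-01,  8.66262894e-04, -1.13169679e-03,
         8.28281466e-04],
       [-1.33054351e-03,  2.82920890e-01, -9.59142325e-01,
        -1.42639924e-01],
       [ 0.00000000e+00,  0.00000000e+00,  0.00000000e+00,
         1.00000000e+00]])}
0.15 [ 0.21345791 -0.61358451  0.23063373] [-3.14035871e+00  4.37121038e-05  3.34798912e-01]
```

View pics/top0.png

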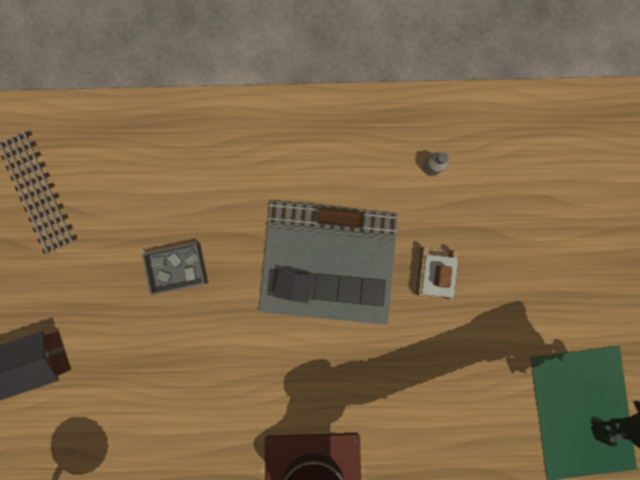

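View pics/side0.png

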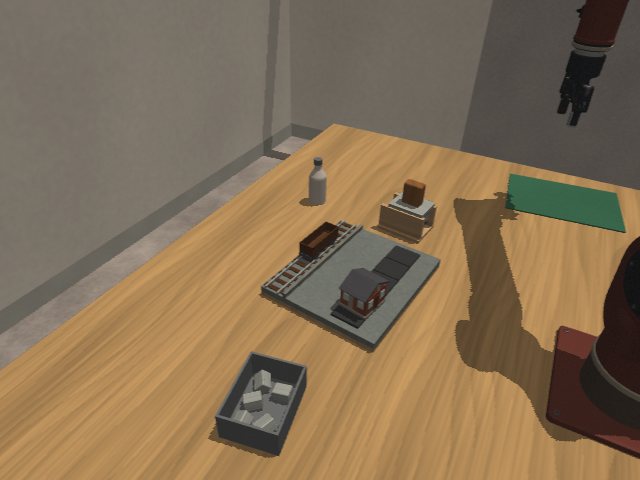

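Top view: the board's corners are near (268,201), (397,211), (387,323) and (260,310). The house is on the road at about (292,285), and the roller handle is at (444,275) in the rack on the robot's right. The bin is at (175,268) and the glue bottle at (437,163).

```bash
cat > h.py <<'E'
import numpy as np,cv2
from scipy.spatial.transform import Rotation as R
def foc(c): return 240/np.tan(np.radians(c["fov_y"])/2)
def rays(c,uv,T=None):
    """pixel -> (origin, dirs); T=(pos,rot) of TCP for the wrist camera"""
    uv=np.atleast_2d(np.asarray(uv,float)); f=foc(c)
    p=(uv-[c["cx"],c["cy"]])/f
    if T is None:
        d=np.c_[p[:,0],-p[:,1],-np.ones(len(p))]
        return np.asarray(c["origin"]),R.from_euler("xyz",c["orientation"]).apply(d)
    r=np.linalg.norm(p,axis=1)+1e-12
    s=np.sin(r)/r
    d=np.c_[p[:,0]*s,-p[:,1]*s,-np.cos(r)]
    H=c["hand_eye"]; Rt=R.from_euler("xyz",T[1])
    return np.asarray(T[0])+Rt.apply(H[:3,3]),Rt.apply(d@H[:3,:3].T)
def plane(c,uv,z,T=None):
    o,d=rays(c,uv,T); return (o+d*((z-o[2])/d[:,2])[:,None])[:,:2]
def pix(c,P,T):
    """world -> wrist pixel"""
    H=c["hand_eye"];q=R.from_euler("xyz",T[1]).inv().apply(np.atleast_2d(P)-T[0]);q=(q-H[:3,3])@H[:3,:3]
    x,y,z=q[:,0],-q[:,1],-q[:,2];rho=np.hypot(x,y);k=np.arctan2(rho,z)/rho*foc(c)
    return np.c_[c["cx"]+x*k,c["cy"]+y*k]
def rect(m,minA=200):
    cs=[k for k in cv2.findContours(m,cv2.RETR_EXTERNAL,cv2.CHAIN_APPROX_NONE)[0] if cv2.contourArea(k)>minA]
    return cs
E
python3 - <<'E'
import pickle;from h import *
c=pickle.load(open("cams0.pkl","rb"))["top"];im=c["color"];hsv=cv2.cvtColor(im,cv2.COLOR_BGR2HSV)
def box(m,z,roi):
    mm=np.zeros_like(m);x0,y0,x1,y1=roi;mm[y0:y1,x0:x1]=m[y0:y1,x0:x1]
    k=max(rect(mm,5),key=cv2.contourArea)[:,0]
    w=plane(c,k,z);r=cv2.minAreaRect((w*1000).astype(np.float32));return r,k.min(0),k.max(0)
print("px",{p:hsv[p[1],p[0]] for p in[(330,250),(300,330),(444,275),(430,285),(330,290),(340,217),(292,275)]})
print("board",box((hsv[...,1]<75).astype(np.uint8),.024,(240,180,410,340)))
print("handle",box(((hsv[...,1]>120)&(hsv[...,2]<190)).astype(np.uint8),.132,(434,262,454,292)))
print("yoke",box((hsv[...,1]<60).astype(np.uint8),.076,(415,240,465,305)))
print("roof",box((hsv[...,2]<62).astype(np.uint8),.09,(262,262,318,308)))
E
```

```text
px {(330, 250): array([37, 23, 98], dtype=uint8), (300, 330): array([ 17, 127, 149], dtype=uint8), (444, 275): array([ 14, 153, 112], dtype=uint8), (430, 285): array([ 30,  19, 161], dtype=uint8), (330, 290): array([20, 23, 67], dtype=uint8), (340, 217): array([ 12, 148,  69], dtype=uint8), (292, 275): array([12, 24, 54], dtype=uint8)}
board (((529.1146240234375, -48.36956787109375), (311.4876708984375, 270.3324890136719), 83.07298278808594), array([259, 201], dtype=int32), array([397, 323], dtype=int32))
handle (((493.06451416015625, -299.6404113769531), (32.33169174194336, 43.08220672607422), 80.58621978759766), array([435, 266], dtype=int32), array([450, 286], dtype=int32))
yoke (((491.7279052734375, -304.5287170410156), (75.27386474609375, 95.47343444824219), 82.00454711914062), array([422, 254], dtype=int32), array([457, 297], dtype=int32))
roof (((484.0152587890625, 47.53151321411133), (90.89031982421875, 71.35041046142578), 77.4206314086914), array([268, 266], dtype=int32), array([309, 298], dtype=int32))
```

Run:
```python
from bench import arm,eoat,solver,vision,monitor
import cv2,pickle,numpy as np
d={}
def snap(n):
    T=(monitor.get_position(),monitor.get_tcp_rot());c=vision.read_camera("wrist");d[n]=(T,c);cv2.imwrite(f"pics/{n}.png",c["color"]);print(n,T,monitor.get_t())
y=-np.radians(6.93)
arm.movep([.47,-.28,.30],[np.pi,0,y]);snap("w_roller")
arm.movep([.47,-.0,.30],[np.pi,0,y]);snap("w_house")
pickle.dump(d,open("w1.pkl","wb"))
cv2.imwrite("pics/both.png",cv2.resize(np.vstack([d["w_roller"][1]["color"],d["w_house"][1]["color"]])[:, :],None,fx=.62,fy=.62))
```

```text
w_roller (array([ 0.46943939, -0.28112386,  0.29977398]), array([ 3.14135577e+00,  3.88071235e-04, -1.22290027e-01])) 1.775
w_house (array([ 0.47024077, -0.00176695,  0.29992839]), array([ 3.14125017e+00,  2.13670182e-05, -1.23182786e-01])) 2.9083
```

View pics/w_house.png

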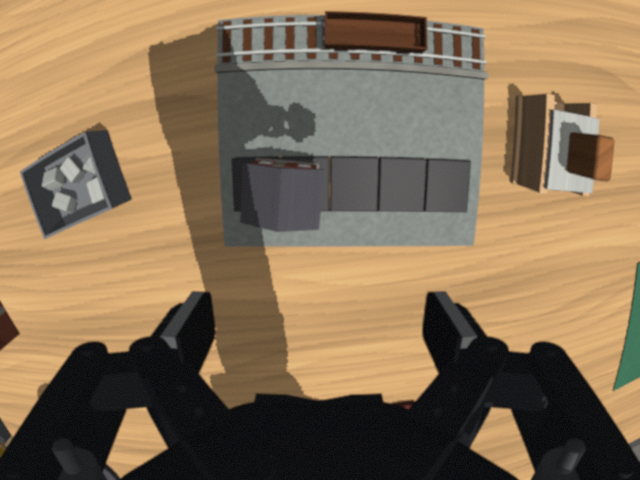

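View pics/w_roller.png

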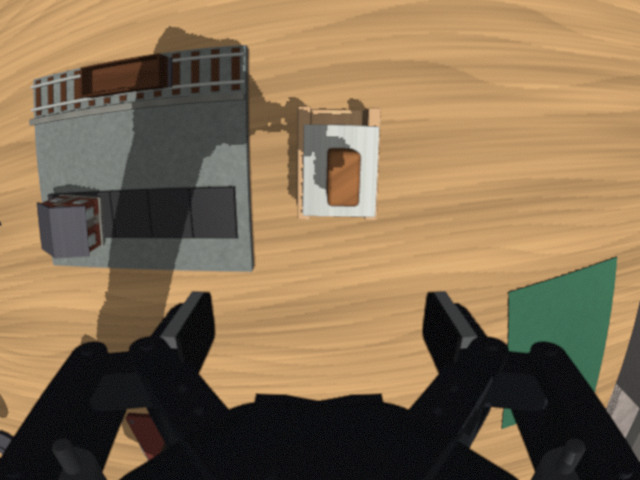

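Wrist views: the near edge of the board runs (224,245)–(474,245). The roof spans (247,163), (323,165), (320,229) and (241,226). In the roller view, the yoke plate covers (303,125)–(379,217), with the handle top at about (328,148)–(361,207).

Run:
```python
import pickle;from h import *
d=pickle.load(open("w1.pkl","rb"))
yaw=-np.radians(6.93);B=np.array([.5291,-.0484]);Rb=np.array([[np.cos(yaw),-np.sin(yaw)],[np.sin(yaw),np.cos(yaw)]])
tob=lambda w:((w-B)@Rb*1000).round(1)
T,c=d["w_house"]
print("edge corners in board",tob(plane(c,[[224,245],[474,245]],.024,T)).tolist(),"exp -135,±155")
print("kerb top line",tob(plane(c,[[218,72],[485,77]],.036,T)).tolist(), "road corners",tob(plane(c,[[470,160],[469,211]],.028,T)).tolist())
print("roof near eave@76",tob(plane(c,[[241,226],[320,229]],.076,T)).tolist(),"far eave",tob(plane(c,[[247,163],[323,165]],.076,T)).tolist())
T,c=d["w_roller"];hsv=cv2.cvtColor(c["color"],cv2.COLOR_BGR2HSV)
def box(m,z,roi):
    mm=np.zeros(m.shape,np.uint8);x0,y0,x1,y1=roi;mm[y0:y1,x0:x1]=m[y0:y1,x0:x1]
    k=max(rect(mm,5),key=cv2.contourArea)[:,0];k=cv2.convexHull(k)[:,0]
    r=cv2.minAreaRect((plane(c,k,z,T)*1000).astype(np.float32));return r
print("yoke",box(hsv[...,1]<60,.076,(295,115,385,225)))
print("handle top",box((hsv[...,1]>150),.132,(322,140,366,213)))
print("edge right corner",tob(plane(c,[[253,270]],.024,T)).tolist())
```

```text
edge corners in board [[-131.5, 152.6], [-133.2, -158.6]] exp -135,±155
kerb top line [[71.5, 147.7], [73.0, -153.6]] road corners [[-26.3, -140.8], [-88.2, -144.6]]
roof near eave@76 [[-93.2, 118.4], [-96.8, 36.4]] far eave [[-28.0, 109.1], [-31.1, 33.3]]
yoke ((493.7491455078125, -306.9217834472656), (74.6917495727539, 92.85232543945312), 81.77854919433594)
handle top ((495.576904296875, -306.12127685546875), (25.142433166503906, 46.77332305908203), 82.01850128173828)
edge right corner [[-131.0, -159.0]]
```

```bash
cat >> h.py <<'E'
YAW=-np.radians(6.9);B=np.array([.5305,-.0500])
Rb=np.array([[np.cos(YAW),-np.sin(YAW)],[np.sin(YAW),np.cos(YAW)]])
def bw(x,y,z): return [*(B+Rb@np.array([x,y])/1000),z]
ORI=[np.pi,0,YAW]
E
python3 - <<'E'
from bench import arm,eoat,solver,vision,monitor
from h import *
for x in(-110,-115,-118,-122,-126):
    print(x,[solver.ik(bw(x,76,z),[np.pi,p,YAW]) is not None for z in(.05,.15) for p in(0,.1,-.1)])
print([solver.ik(bw(-60,y,z),ORI) is not None for y in(-130,0,130) for z in(.095,.2)],[solver.ik([.4935,-.3055,z],ORI) is not None for z in (.085,.25)])
E
```

```text
-110 [True, True, True, True, True, True]
-115 [True, True, True, True, True, True]
-118 [True, True, True, True, True, True]
-122 [True, True, True, True, True, True]
-126 [True, True, True, True, True, True]
[True, True, True, True, True, True] [True, True]
```

Run:
```python
from bench import arm,eoat,solver,vision,monitor
from h import *
eoat.set_gripper(.038)
arm.movep(bw(-122,76,.16),ORI)
print("down contact",arm.servo_line(bw(-122,76,.047),vel=.1,contact_N=5))
print("push contact",arm.servo_line(bw(-30,76,.047),vel=.06,contact_N=15))
print(monitor.get_position(),monitor.get_ft_force(),monitor.get_t())
c=vision.read_camera("top");cv2.imwrite("pics/top1.png",c["color"])
s=vision.read_camera("side");cv2.imwrite("pics/mid.png",np.hstack([c["color"][180:340,240:460],s["color"][200:360,230:450]]))
```

```text
down contact False
push contact False
[0.50990048 0.02904523 0.04715803] [-0.56094057  0.55333487 -0.52694292] 7.0667
```

View pics/mid.png

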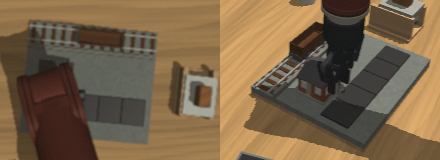

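The push is working: the side crop shows the house upright and off the plates. I'll continue to the kerb.

Run:
```python
from bench import arm,eoat,solver,vision,monitor
from h import *
print("push contact",arm.servo_line(bw(2,76,.047),vel=.04,contact_N=12))
p=monitor.get_position();print(p,((p[:2]-B)@Rb*1000),monitor.get_ft_force())
arm.servo_line(bw(-50,76,.06),vel=.12)
arm.servo_line(bw(-50,76,.16),vel=.2)
eoat.set_gripper(.085)
arm.movep([.44,-.06,.30],ORI)
T=(monitor.get_position(),monitor.get_tcp_rot());c=vision.read_camera("wrist");cv2.imwrite("pics/w2.png",c["color"])
import pickle;pickle.dump((T,c),open("w2.pkl","wb"));print(monitor.get_t())
```

```text
push contact True
[0.53516545 0.02592298 0.04645693] [-4.48948962 75.93359055] [ 0.31645526  0.93060101 -0.41101289]
10.3083
```

View pics/w2.png

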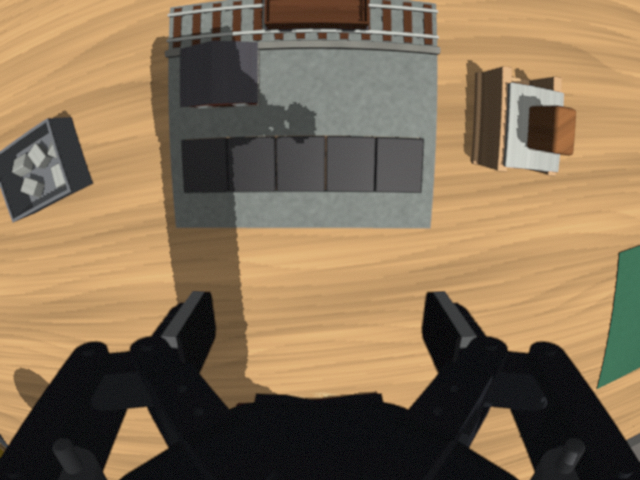

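The house stands square against the kerb. The five plates span (182,138)–(423,192). Next I'll refine the road from these plate corners and grasp the roller.

Run:
```python
import pickle
from h import *
T,c=pickle.load(open("w2.pkl","rb"))
w=plane(c,[[182,138],[422,138],[424,192],[183,193]],.028,T)
b=(w-B)@Rb*1000;print(b.round(1).tolist(),b.mean(0))
from bench import arm,eoat,solver,vision,monitor
O=[np.pi,0,-np.radians(8)];P=[.4935,-.3058]
arm.movep([*P,.20],O)
print(arm.servo_line([*P,.087],vel=.12,contact_N=6))
eoat.set_gripper(0.0,60)
print(monitor.get_width(),monitor.get_position(),monitor.get_tcp_rot(),monitor.get_ft_force(),monitor.get_t())
```

```text
[[-25.9, 135.7], [-28.1, -138.4], [-90.5, -143.8], [-90.7, 138.5]] [-58.81118132  -2.01181436]
False
0.027264003151599082 [ 0.49367741 -0.30593795  0.08734283] [ 3.14134324e+00 -4.84285936e-04 -1.39646822e-01] [-0.51425505  0.536006    4.04246204] 13.0083
```

Run:
```python
from bench import arm,eoat,solver,vision,monitor
from h import *
p=monitor.get_position()
arm.servo_line([p[0],p[1],.22],vel=.12)
print(monitor.get_width(),monitor.get_ft_force())
arm.servo_line(bw(-60,-122,.15),ORI,vel=.15)
print("contact",arm.servo_line(bw(-60,-122,.094),vel=.04,contact_N=35))
q=monitor.get_position();print((q[:2]-B)@Rb*1000,q[2],monitor.get_ft_force(),monitor.get_width(),monitor.get_t())
```

```text
0.027434905139612505 [ 0.52851371 -0.32156231 -4.93441621]
contact True
[ -59.59312029 -122.45051143] 0.09895693107949806 [-3.31846874  1.02671092  9.84864592] 0.02737423986850445 16.7083
```

Run:
```python
from bench import arm,eoat,solver,vision,monitor
from h import *
for y in(-80,-30,20,70,126):
    r=arm.servo_line(bw(-60,y,.0975),vel=.05,contact_N=70)
    q=monitor.get_position();print(y,r,((q[:2]-B)@Rb*1000).round(1),q[2].round(4),monitor.get_ft_force().round(1),round(monitor.get_width(),4),monitor.get_t())
    if r:break
```

```text
-80 False [-59.1 -80. ] 0.0989 [-4.5  1.  11.3] 0.0276 17.7
-30 False [-58.9 -30.1] 0.099 [-3.8  0.5 10.6] 0.0273 18.85
20 False [-58.8  19.6] 0.099 [-3.8 -1.3 10.9] 0.0272 20.0
70 False [-58.7  70.6] 0.099 [-3.4  0.6 10.2] 0.0272 21.15
126 False [-58.6 126.9] 0.099 [-2.2  1.2  8.8] 0.0276 22.4167
```

Rolled at a constant height (flush). I'll make one firmer pass back, then lift and check.

Run:
```python
from bench import arm,eoat,solver,vision,monitor
from h import *
import pickle
for y in(60,0,-60,-126):
    r=arm.servo_line(bw(-61,y,.0945),vel=.06,contact_N=70)
    q=monitor.get_position();print(y,r,((q[:2]-B)@Rb*1000).round(1),q[2].round(4),monitor.get_ft_force().round(1),round(monitor.get_width(),4),monitor.get_t())
    if r:break
arm.servo_line(bw(-61,-126,.22),vel=.15)
O=[np.pi,0,-np.radians(8)]
arm.movep([.4935,-.3058,.22],O)
s=vision.read_camera("side")["color"];T=(monitor.get_position(),monitor.get_tcp_rot());c=vision.read_camera("wrist");pickle.dump((T,c),open("w3.pkl","wb"))
cv2.imwrite("pics/w3.png",np.hstack([cv2.resize(s[120:360,240:460],(440,480)),cv2.resize(c["color"][:,100:460],(360,480))]))
print(monitor.get_position(),monitor.get_width(),monitor.get_t())
```

```text
60 False [-58.2  60.9] 0.0987 [-9.8  1.  36.2] 0.0275 23.6667
0 False [-58.    0.2] 0.0987 [-8.3  0.4 35.3] 0.0277 24.8167
-60 False [-57.8 -60.5] 0.0987 [-6.7  0.1 33.2] 0.0273 25.9667
-126 False [ -57.6 -127.1] 0.0987 [-5.  -0.3 29.7] 0.0276 27.2167
[ 0.49356092 -0.30478641  0.21936272] 0.027037017196547577 28.925
```

View pics/w3.png

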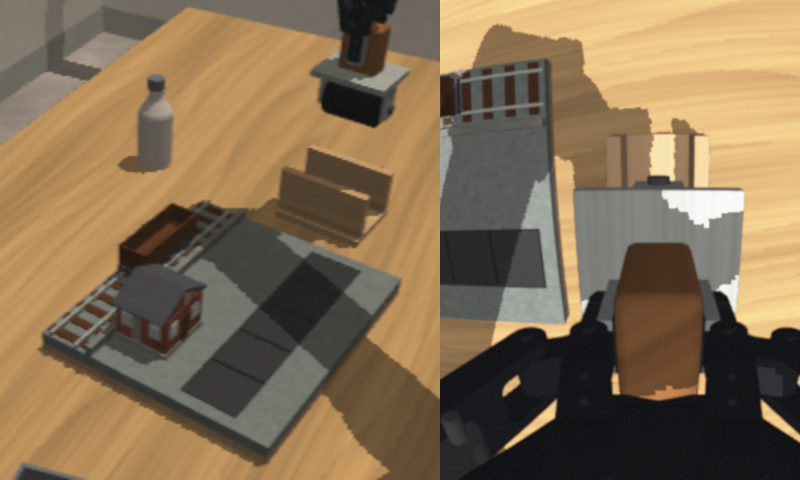

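The plates look flush, the house is upright at the kerb, and the roller hangs level in the grip. I'll return it now.

Run:
```python
from bench import arm,eoat,solver,vision,monitor
from h import *
O=[np.pi,0,-np.radians(8)];P=[.4937,-.3060]
arm.servo_line([*P,.16],O,vel=.1)
print(monitor.get_position(),monitor.get_ft_force())
print(arm.servo_line([*P,.0855],vel=.05,contact_N=6))
print(monitor.get_position(),monitor.get_ft_force(),monitor.get_t())
```

```text
[ 0.49406103 -0.30611427  0.16061998] [ 0.35383128  0.53552227 -4.6965543 ]
True
[ 0.4934668  -0.30590593  0.08736511] [-0.63942876  0.35159218  5.40512256] 31.025
```

Seated at the original height (0.0873 m). Now I'll release, retreat and check.

Run:
```python
from bench import arm,eoat,solver,vision,monitor
from h import *
eoat.set_gripper(.085)
arm.servo_line([.4937,-.306,.20],vel=.1)
arm.movep([.44,-.22,.30],ORI);arm.sleep(.3)
T=(monitor.get_position(),monitor.get_tcp_rot());c=vision.read_camera("wrist")
s=vision.read_camera("side")["color"]
cv2.imwrite("pics/w4.png",np.hstack([cv2.resize(s[120:360,240:460],(330,360)),cv2.resize(c["color"],(470,360))]))
print(monitor.get_ft_force(),monitor.get_t())
```

```text
[ 0.38061811 -0.22696944 -0.24948364] 33.9417
```

View pics/w4.png

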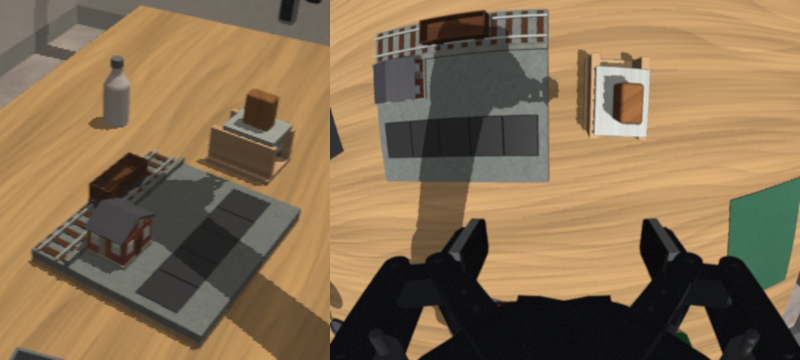

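The roller hangs in its rack, handle up. The house is square at the kerb and the plates are down.

```bash
python3 -c "
from bench import job_done
print(job_done())"
```

```text
the job is handed in; nothing more can be done
None
```

I handed the job in at about 34 s of the 67 s: the building is upright against the kerb wall, all five plates were rolled to pavement height in two passes, and the roller hangs in its rack, handle up; the hand-in returned no verdict.

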